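# Open a spindle sander's clamp cap of unknown thread hand for a drum change

## Robot

A 6-joint arm with a two-finger parallel gripper is mounted at the origin on the work surface. World frame = base frame: x ahead of the robot, y to its left, z up, the work surface at z = 0. Lengths are in mm, angles in degrees, forces in N, time in s.
With the tool pointing down it reaches from about 300 to 850 mm from the base axis. Payload 4.2 kg.
Tool frame: the origin (TCP) lies at the very end of the fingers, on their centre line; the grasp point (between the pads) lies 19 mm behind it; z points along the fingers, y is the direction in which the jaws open and shut (so a half turn about z gives the same grasp; the last joint's range is limited). The gripper opens to 91 mm and grips with 3 to 60 N. Pads are 32 mm wide; open, the fingers measure 118 mm over their backs; the gripper's body (76 mm by 178 mm) begins 60 mm behind the grasp point.
Start: joints at [-73.568, 18.312, 89.639, -0, 72.044, -1.146], TCP at [173.659, -548.166, 213.976] pointing down, gripper open.
Joint ranges: [-177.97, 177.97], [-48.28, 115.42], [12.27, 149.76], [-77.06, 257.06], [2.81, 150.46], [-146.56, 146.56]. Speed limits (degrees/s): [147.25, 147.25, 180, 180, 180, 180].

## Interface

Orientations are given as [roll, pitch, yaw] about the fixed x, y, z axes, in that order (R = Rz(yaw) Ry(pitch) Rx(roll)).
In Python, from workcell import telemetry, grab_frame, job gives the robot as it stands.
- The arm moves only by the tool drive_tool, never from a script. Its argument "moves" is a list of rows, each an object of numbers: "claw": the closure, from -1 (fully open) to 1 (shut); "dx", "dy", "dz": the shift along the tool's x, y, z in units of 20 mm (1.0 is 20 mm); "yaw": the turn about the tool's z in units of 0.15 rad (1.0 is 0.15 rad). In form: [{"claw": .., "dx": .., "dy": .., "dz": .., "yaw": ..}, ...]. A call has 1 to 5 rows; each row shifts and turns the pose as measured when the row begins, along the tool's axes as they then stand; what a row does not reach is not made up. A row lasts 1/8 s, in which the tool goes at most 62.5 mm and 10.7 degrees, less where a joint would pass 70% of its speed; a pose out of reach is approached as far as the arm can. A call with a number of a shift or a turn outside -1 to 1 is refused whole. A call with a gripper value outside its range is refused whole. The fingers move at their own pace and stop on an object; "grip_force" is the grip in N (left out, the last holds). Time passes only in rows, so rows that do not move let the fingers close. It gives the time, the measured TCP pose, the force and the opening at its end, in the units of the state.
- telemetry.state(): the state, without advancing time (a new reading comes with each control period).
- grab_frame(name): name is "scene" or "top" or "wrist"; returns a dict with "color" (420x560x3 uint8, blue, green, red), "vertical_fov" (degrees; the focal length in pixels is half the picture's height over the tangent of half this angle, whatever the lens; pixels are square), "cx", "cy" (the principal point, pixels), "pose" (4x4, takes a point from camera to world coordinates). Camera axes: x right, y down, z forward; pixel columns grow to the right and rows downward; lengths in mm; the calibration is good to about 2 mm. A picture is of the moment at which its call begins. There is no depth.
- job.job_done(): hands the job in, once; it reports no verdict.
The state is a dict: "time_s": time; "qpos": joint angles; "qvel": joint speeds; "effort": joint torques, N m; "ee_pos": TCP position; "ee_rot": TCP orientation; "force": force on the tool from outside, world axes, zero at the start; "torque": the same for the moment, N m; "gripper_width": finger opening in mm.
Only numpy, scipy, OpenCV 4.12 (cv2) and the standard library are available. Lean on these libraries where they do the work, as an engineer would, in place of code of your own. Each camera call takes 0.05 s, during which the arm holds its last target.

## Task

Get the spindle sander ready to take a smaller drum: first slide the blue tray of small drums along the bench into its holder, fully home against the stops, with the drums left standing in it. Then unscrew the cap with the red bar from the top of the sander's drum - its thread may be right- or left-handed, so feel both ways for the one that comes loose - and lift it straight off. Finish while holding the cap still and upright in the gripper a good 5 cm clear above its spindle, with everything else on the bench left where it is.

Things in the scene. Friction and masses are not known exactly. Their poses are not given: they have to be found in the camera images.
- tray: blue open tray on the bench, 140 mm long (x, the +x end goes in first), 114 mm wide, 32 mm high, about 0.6 kg loaded, sliding easily. Its 5 mm thick bottom plate sticks out 11 mm on both long sides (136 mm over all, leading corners rounded) and runs under the lips of the holder's rails. Two cross walls make three compartments, a loose sanding drum in each. Origin: centre of its underside.
- tray_handle (a point): middle of the tray's steel handle: a flat upright bar 10 mm thick (x), 16 mm high and 90 mm long across the tray (y), its middle 45 mm above the bench, 35 mm clear of the tray's front wall, 110 mm from the tray's centre on its -x side (the robot's side). Axes as the tray's.
- holder: tray holder screwed to the bench: two waxed aluminium rails 16 mm high with inward lips, flared mouth, back board 110 mm high. Origin: on the bench, on the centre line, before the mouth; x points along the rails, inwards. Seen from it the flares begin at x = 12 mm (170 mm apart), the rails run from 60 to 210 mm, 142 mm between their walls, and the rubber stops are at x = 205 mm.
- holder_mouth (a point): middle of the holder's mouth, on the bench between the near ends of the rails, 60 mm along x from the holder's origin. When the tray is fully home, its origin lies 75 mm further along x from here (135 mm from the holder's origin) and its axes lie along the holder's.
- drum_a: sanding drum (brown grit, 37 mm across, 45 mm tall) standing loose in the tray's compartment next to the handle; origin: centre of its underside
- drum_b: sanding drum, 33 mm across, 45 mm tall, standing loose in the tray's middle compartment; origin: centre of its underside
- drum_c: sanding drum, 30 mm across, 45 mm tall, standing loose in the tray's far compartment; origin: centre of its underside
- sander: spindle sander let into the bench: round grey cast table 300 mm across, 10 mm thick; in its middle an upright brown drum 76 mm across under a steel washer whose top is at 118 mm; on the +x side a cream dust hood 142 mm high, 86 to 185 mm from the spindle (hose behind). Fixed; the spindle is locked. Origin: on the spindle's axis at bench height.
- spindle_top (a point): top end of the spindle, on its axis, 138 mm above the bench, hidden in the cap. Its two-start lug thread is right-handed on some machines (cap comes loose anticlockwise from above), left-handed on others; nothing outside tells which. Loosening, the cap turns easily and is free after about 65 degrees (it can be turned on to 110); lifted 20 mm it is clear.
- cap: clamp cap on top of the sander's drum: closed black hub 58 mm across, 26 mm high, with a red grip bar across its top, 60 mm long (cap's x), 18 mm thick (y), 28 mm high; 54 mm high over all, 0.1 kg. Origin: on its axis at its underside, which starts on the washer 118 mm above the bench; z up. It is done up and only lifts, straight up, once unscrewed.
- cap_bar (a point): middle of the cap's red grip bar, on the cap's axis, 42 mm above its underside (12 mm below the bar's top, 16 mm above the hub); axes as the cap's. Turned the tightening way the cap stops within 3 degrees, and the bar then slips in the fingers; the loosening way it follows them.
- spanner: bystander: open-ended steel spanner, 160 mm long, lying on the bench between the two stations; origin at the middle of its underside
- glue: bystander: yellow glue bottle with an orange cap, 58 mm across, 170 mm tall, standing; origin at the centre of its underside
- hammer: bystander: hammer lying on the bench at the side; origin under its middle
- sand_block: bystander: cork sanding block 110 x 67 x 36 mm; origin at the centre of its underside
- varnish: bystander: bright metal can, 96 mm across, 110 mm tall; origin at the centre of its underside
- rib_offcut: bystander: curved offcut of a laminated boat frame, about 230 mm long, 30 mm high; origin near the middle of its underside
Mind the look-alikes: they are no part of the job. Leave any orange, pink or purple look-alike of the cap alone.

How it is judged (in metres and radians):
On the way, in this order (a step that is already met when the one before it is completed fails the run):
1. the tray is fully home in its holder with the drums standing in it (x of tray in the frame of holder above 0.128 m and y of tray in the frame of holder between -0.005 and 0.005 m and angle between the x axis of tray and the x axis of holder, either way round below 0.05 rad and angle between each of drum_a, drum_b, drum_c's own z axis and vertical below 0.25 rad and horizontal distance between each of drum_a, drum_b, drum_c and tray below 0.085 m and z of each of drum_a, drum_b, drum_c in the frame of tray below 0.02 m), for 0.2 s.
2. the cap is off its thread and clear above the spindle (z of cap in the frame of spindle_top above 0.02 m and horizontal distance between cap and spindle_top below 0.1 m), for 0.2 s.
At the end, for the whole second after the job is handed in: Tray home (within 7 mm of the stops, 5 mm of the centre line, 3 degrees), its three drums standing in it; the gripper holds the cap still, upright within 17 degrees, its underside 20 mm or more above the spindle's top end and within 100 mm of its axis, touching only the fingers (all of step 1 and all of step 2 and contact force between the fingers and cap above 0.5 N and contact force between cap and sander below 0.1 N and angle between cap's own z axis and vertical below 0.3 rad and linear speed of cap below 0.05 m/s and contact force between the fingers and tray below 0.1 N); the arm keeps its last pose, push and grip.
It fails at once if the tray is lifted off the bench or tipped (height (world z) of tray above 0.03 m or angle between tray's own z axis and vertical above 0.3 rad).
It fails at once if a drum falls over or out of the tray (angle between any of drum_a, drum_b, drum_c's own z axis and vertical above 0.7 rad or distance between any of drum_a, drum_b, drum_c and tray above 0.12 m).
It fails at once if a bystander is moved (distance of any of spanner, glue, hammer, sand_block, varnish, rib_offcut from where it was at the start of the episode above 0.03 m).
It also fails if it takes over 64 s, if anything falls off the work surface, if the arm or the gripper's body presses on something with over 40 N, if the wrist force passes 120 N, or if a joint passes its speed limit or range.

## Working session

There is one attempt and no reset: what is moved stays moved. The work goes in short steps, Python scripts to look and compute and a tool call to move; the robot and the scene stay as the last step left them, time stands still between calls to the robot, and variables do not carry over. Pictures are saved under pics/ and viewed, and the job is handed in when it is done.

Besides the shell and the picture viewer there is one more tool, called after "Call:" as a command line: name --argument value ..., lists and objects as JSON in quotes. drive_tool: Moves the arm, as the interface text tells. Its arguments: {"type":"object","properties":{"moves":{"type":"array"},"grip_force":{"type":"number"}},"required":["moves"]}

```bash
mkdir -p pics; ls; python3 - <<'E'
from workcell import telemetry, grab_frame
import cv2,numpy as np
print(telemetry.state())
for n in("scene","top","wrist"):
    f=grab_frame(n); cv2.imwrite(f"pics/{n}0.png",f["color"]); print(n,f["vertical_fov"],f["cx"],f["cy"],np.round(f["pose"],3).tolist())
E
```

```text
pics
{'time_s': 0.0, 'qpos': array([-7.35682759e+01,  1.83524715e+01,  8.97062431e+01, -1.92000363e-03,
        7.20440879e+01, -1.14500873e+00]), 'qvel': array([0.09886881, 0.09830563, 0.07690683, 0.03211065, 0.0154789 ,
       0.02157619]), 'effort': array([ 3.89961191e-03, -4.12450218e+01, -2.31971991e+01,  7.31169200e-02,
        4.58566484e-02, -1.51323884e-04]), 'ee_pos': array([ 173.49625204, -547.67038084,  213.11306585]), 'ee_rot': array([-1.79897182e+02, -2.29226211e-04,  1.75773262e+01]), 'force': array([ 0.48116461, -0.37007155, -0.24054214]), 'torque': array([-0.00539523, -0.00698882,  0.04812043]), 'gripper_width': 91.00713476389227}
scene 45.122200435555854 277.9050272917784 212.1845898783775 [[-0.649, 0.588, -0.483, 1308.928], [0.761, 0.505, -0.408, 629.502], [0.004, -0.632, -0.775, 1342.562], [0.0, 0.0, 0.0, 1.0]]
top 54.80007425479746 280.5393531614579 211.58249584099434 [[-0.012, -0.986, 0.164, 360.349], [-1.0, 0.012, -0.003, -21.428], [0.0, -0.164, -0.986, 1268.076], [0.0, 0.0, 0.0, 1.0]]
wrist 69.69917505942541 281.015533246436 208.4908892866432 [[0.303, -0.924, -0.232, 237.915], [-0.953, -0.294, -0.071, -527.817], [-0.002, 0.243, -0.97, 385.104], [0.0, 0.0, 0.0, 1.0]]
```

View pics/scene0.png

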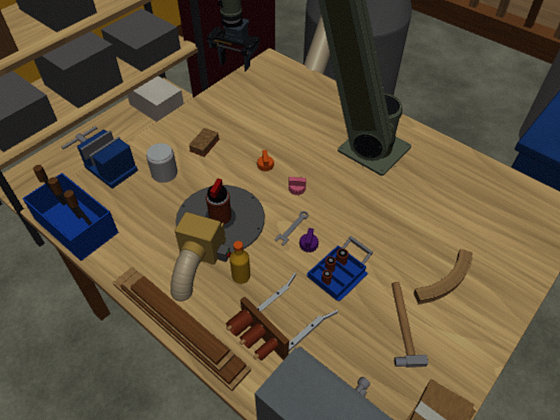

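View pics/top0.png

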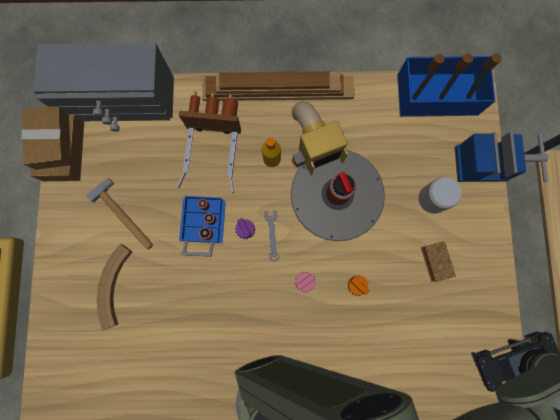

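View pics/wrist0.png

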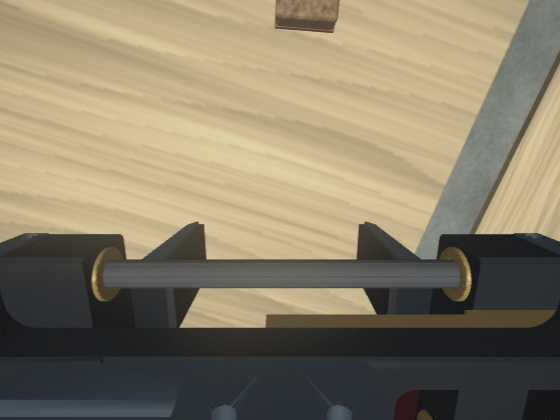

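The top view shows the tray near (203,220) with its handle at (198,252). The holder rails run from (181,187)/(233,190) to the board at (210,122), and the cap's red bar is at (343,183). Next I'll zoom in.

```bash
python3 - <<'E'
import cv2
t=cv2.imread("pics/top0.png")
cv2.imwrite("pics/t1.png",cv2.resize(t[80:270,160:270],None,fx=4,fy=3.1*4/3.1,interpolation=cv2.INTER_CUBIC)[:600*4//3][:760])
cv2.imwrite("pics/t2.png",cv2.resize(t[120:250,280:400],None,fx=4.5,fy=4.5,interpolation=cv2.INTER_CUBIC))
s=cv2.imread("pics/scene0.png")
cv2.imwrite("pics/s1.png",cv2.resize(s[220:370,215:385],None,fx=4,fy=4,interpolation=cv2.INTER_CUBIC))
E
```

```text
(no output)
```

View pics/t1.png

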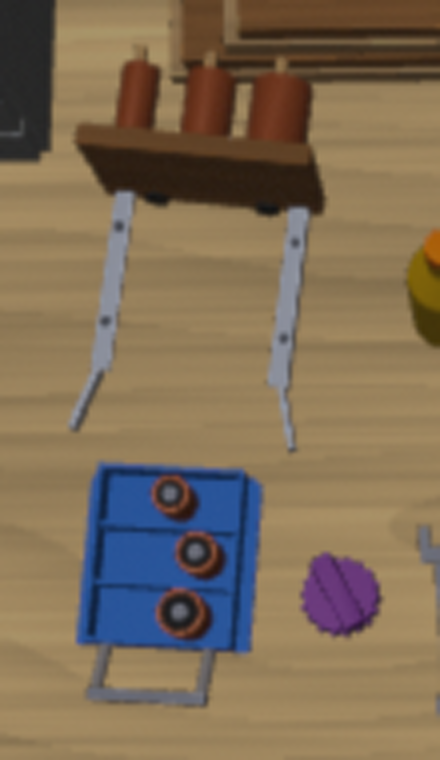

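View pics/t2.png

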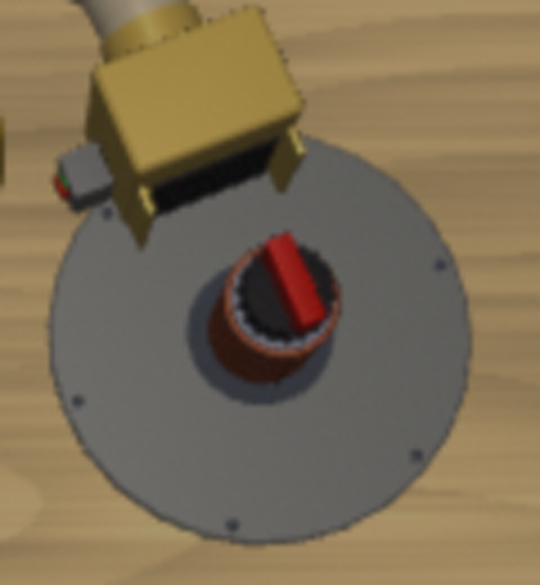

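View pics/s1.png

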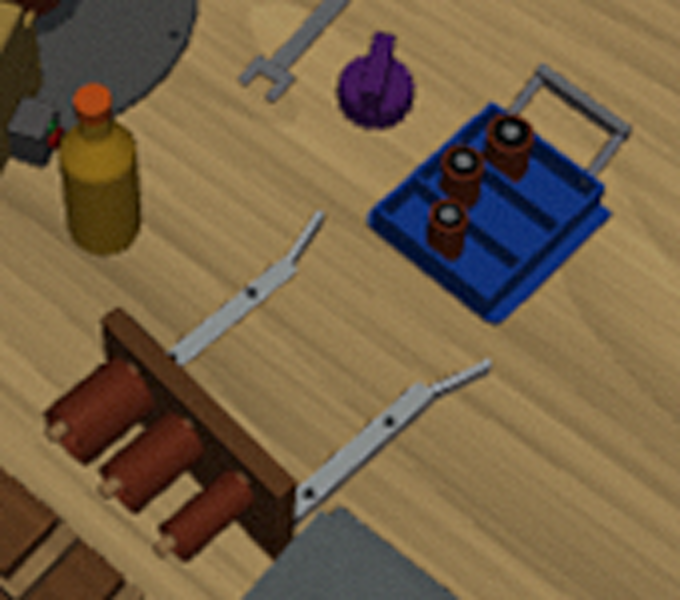

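```bash
cat > h.py <<'E'
import numpy as np,cv2
from workcell import telemetry, grab_frame
def ray(f,px):
    H=f["color"].shape[0]; fl=H/2/np.tan(np.radians(f["vertical_fov"]/2))
    P=np.array(f["pose"]); px=np.atleast_2d(px).astype(float)
    d=np.c_[(px[:,0]-f["cx"])/fl,(px[:,1]-f["cy"])/fl,np.ones(len(px))]@P[:3,:3].T
    return P[:3,3],d
def toz(f,px,z):
    o,d=ray(f,px); return o+d*((z-o[2])/d[:,2])[:,None]
def proj(f,p):
    H=f["color"].shape[0]; fl=H/2/np.tan(np.radians(f["vertical_fov"]/2))
    P=np.array(f["pose"]); c=(np.atleast_2d(p)-P[:3,3])@P[:3,:3]
    return np.c_[c[:,0]/c[:,2]*fl+f["cx"],c[:,1]/c[:,2]*fl+f["cy"]]
E
python3 - <<'E'
from h import *
np.set_printoptions(precision=1,suppress=True)
f=grab_frame("top"); img=f["color"]
o=np.array([160,80])
R=np.array([(101,368),(124,192),(278,384),(298,209)])/4+o
w=toz(f,R,16);print("rails",w)
for a,b in((0,1),(2,3)):
    d=w[b]-w[a];print(np.degrees(np.arctan2(d[1],d[0])),np.linalg.norm(d))
print("flare",toz(f,np.array([(73,428),(292,450)])/4+o,16))
print("handle",toz(f,np.array([(88,693),(207,702)])/4+o,53))
hsv=cv2.cvtColor(img,cv2.COLOR_BGR2HSV)
b=cv2.inRange(hsv,(105,130,50),(125,255,255)); b[:190]=0;b[250:]=0;b[:,:170]=0;b[:,228:]=0
c=max(cv2.findContours(b,0,1)[0],key=cv2.contourArea); print(cv2.contourArea(c),cv2.minAreaRect(c))
print("tray z5",toz(f,cv2.boxPoints(cv2.minAreaRect(c)),20))
# red bar
r=cv2.inRange(hsv,(0,180,110),(8,255,255));r|=cv2.inRange(hsv,(172,180,110),(180,255,255))
r[:, :320]=0;r[:,370:]=0;r[:160]=0;r[210:]=0
cs=cv2.findContours(r,0,1)[0];c=max(cs,key=cv2.contourArea);mr=cv2.minAreaRect(c);print(mr)
print("bar top",toz(f,mr[0],172),toz(f,cv2.boxPoints(mr),172))
# table circle
g=cv2.inRange(hsv,(0,0,60),(180,45,120));g[:, :280]=0;g[:,395:]=0;g[:140]=0;g[250:]=0
c=max(cv2.findContours(g,0,1)[0],key=cv2.contourArea);h=cv2.convexHull(c);cc=cv2.minEnclosingCircle(c);print(cc,toz(f,cc[0],10))
E
```

```text
rails [[700.3 277.2  16. ]
 [847.2 262.4  16. ]
 [685.5 136.2  16. ]
 [831.  121.2  16. ]]
-5.75084900087471 147.67223400897188
-5.876832238183457 146.3605473857881
flare [[651.6 298.1  16. ]
 [631.7 124.7  16. ]]
handle [[440.  271.5  53. ]
 [432.2 182.5  53. ]]
1777.0 ((202.05838012695312, 218.86196899414062), (42.815528869628906, 44.48000717163086), 2.935673475265503)
tray z5 [[483.1 288.2  20. ]
 [623.  285.   20. ]
 [614.3 150.6  20. ]
 [474.7 156.2  20. ]]
((345.3350524902344, 181.62889099121094), (20.10385513305664, 5.584404468536377), 66.03751373291016)
bar top [[ 624.9 -205.2  172. ]] [[ 648.2 -187.6  172. ]
 [ 654.5 -202.1  172. ]
 [ 601.8 -222.7  172. ]
 [ 595.6 -208.3  172. ]]
((337.37176513671875, 194.0836944580078), 46.74774932861328) [[ 623.8 -205.6   10. ]]
```

```bash
cat > plan.py <<'E'
import sys
from h import *
# plan.py x y z yaw claw [maxrows] [maxunit]
x,y,z,yw=map(float,sys.argv[1:5]); cl=float(sys.argv[5]); n=int(sys.argv[6]) if len(sys.argv)>6 else 5; mu=float(sys.argv[7]) if len(sys.argv)>7 else 1
s=telemetry.state(); p=s["ee_pos"].copy(); a=s["ee_rot"][2]
print("t %.2f p %s rot %s F %s w %.1f q6 %.1f"%(s["time_s"],p.round(1),s["ee_rot"].round(1),s["force"].round(1),s["gripper_width"],s["qpos"][5]))
for i in range(n):
    c,q=np.cos(np.radians(a)),np.sin(np.radians(a)); e=np.array([x,y,z])-p
    d=np.array([c*e[0]+q*e[1], q*e[0]-c*e[1], -e[2]])/20
    m=abs(d).max()
    if m>mu: d*=mu/m
    u=-np.radians((yw-a+180)%360-180)/.15; u=np.clip(u,-mu,mu)  # about tool z (down)
    d=d.round(2);u=round(u,2)
    print('{"claw":%g,"dx":%g,"dy":%g,"dz":%g,"yaw":%g},'%(cl,*d,u),end=" ")
    w=d*20; p=p+np.array([c*w[0]+q*w[1],q*w[0]-c*w[1],-w[2]]); a-=np.degrees(u*.15)
print("\nend",p.round(1),round(a,1))
E
python3 plan.py 400 -150 200 55 -1
```

```text
t 0.20 p [ 173.6 -547.9  213.5] rot [-179.9    0.    17.6] F [ 0.3  0.1 -0.5] w 91.3 q6 -1.1
{"claw":-1,"dx":1,"dy":-0.93,"dz":0.04,"yaw":-1}, {"claw":-1,"dx":1,"dy":-0.68,"dz":0.04,"yaw":-1}, {"claw":-1,"dx":1,"dy":-0.48,"dz":0.03,"yaw":-1}, {"claw":-1,"dx":1,"dy":-0.31,"dz":0.03,"yaw":-1}, {"claw":-1,"dx":1,"dy":-0.15,"dz":0.03,"yaw":-0.35}, 
end [ 230.2 -448.   210.1] 55.0
```

Call:
drive_tool --moves '[{"claw":-1,"dx":1,"dy":-0.93,"dz":0.04,"yaw":-1},{"claw":-1,"dx":1,"dy":-0.68,"dz":0.04,"yaw":-1},{"claw":-1,"dx":1,"dy":-0.48,"dz":0.03,"yaw":-1},{"claw":-1,"dx":1,"dy":-0.31,"dz":0.03,"yaw":-1},{"claw":-1,"dx":1,"dy":-0.15,"dz":0.03,"yaw":-0.35}]'

```text
time_s: 0.82
ee_pos: [230.1, -445.0, 208.6]
ee_rot: [-179.9, -0.1, 56.0]
force: [-0.2, 0.3, -0.7]
gripper_width: 91.6
```

```bash
python3 plan.py 400 -100 200 65 0.2
```

```text
t 0.82 p [ 230.1 -445.   208.6] rot [-1.799e+02 -1.000e-01  5.600e+01] F [-0.2  0.3 -0.7] w 91.6 q6 -30.0
{"claw":0.2,"dx":1,"dy":-0.14,"dz":0.02,"yaw":-1}, {"claw":0.2,"dx":1,"dy":0.01,"dz":0.02,"yaw":-0.05}, {"claw":0.2,"dx":1,"dy":0.02,"dz":0.02,"yaw":0}, {"claw":0.2,"dx":1,"dy":0.02,"dz":0.02,"yaw":0}, {"claw":0.2,"dx":1,"dy":0.02,"dz":0.02,"yaw":0}, 
end [ 274.1 -355.   206.6] 65.0
```

Call:
drive_tool --moves '[{"claw":0.2,"dx":1,"dy":-0.14,"dz":0,"yaw":-1},{"claw":0.2,"dx":1,"dy":0,"dz":0,"yaw":-0.05},{"claw":0.2,"dx":1,"dy":0,"dz":0,"yaw":0},{"claw":0.2,"dx":1,"dy":0,"dz":0,"yaw":0},{"claw":0.2,"dx":1,"dy":0,"dz":0,"yaw":0}]'

```text
time_s: 1.45
ee_pos: [275.0, -349.3, 208.6]
ee_rot: [-179.9, -0.1, 64.6]
force: [-0.1, -0.3, 0.0]
gripper_width: 43.9
```

Call:
drive_tool --moves '[{"claw":0.2,"dx":1,"dy":0,"dz":0,"yaw":0},{"claw":0.2,"dx":1,"dy":0,"dz":0,"yaw":0},{"claw":0.2,"dx":1,"dy":0,"dz":0,"yaw":0},{"claw":0.2,"dx":1,"dy":0,"dz":0,"yaw":0},{"claw":0.2,"dx":1,"dy":0,"dz":0,"yaw":0}]'

```text
time_s: 2.08
ee_pos: [320.2, -253.8, 209.0]
ee_rot: [-179.9, -0.1, 63.6]
force: [0.1, -0.1, 0.3]
gripper_width: 36.7
```

Call:
drive_tool --moves '[{"claw":0.2,"dx":1,"dy":0,"dz":0,"yaw":0},{"claw":0.2,"dx":1,"dy":0,"dz":0,"yaw":0},{"claw":0.2,"dx":1,"dy":0,"dz":0,"yaw":0},{"claw":0.2,"dx":1,"dy":0,"dz":0,"yaw":0},{"claw":0.2,"dx":1,"dy":0,"dz":0,"yaw":0}]'

```text
time_s: 2.7
ee_pos: [366.2, -159.0, 209.5]
ee_rot: [180.0, -0.1, 62.7]
force: [1.0, -1.6, 0.4]
gripper_width: 36.3
```

```bash
python3 plan.py 420 228 180 85 0.2
```

```text
t 2.70 p [ 366.2 -159.   209.5] rot [ 1.80e+02 -1.00e-01  6.27e+01] F [ 1.  -1.6  0.4] w 36.3 q6 2.0
{"claw":0.2,"dx":1,"dy":-0.35,"dz":0.08,"yaw":-1}, {"claw":0.2,"dx":1,"dy":-0.19,"dz":0.08,"yaw":-1}, {"claw":0.2,"dx":1,"dy":-0.04,"dz":0.08,"yaw":-0.59}, {"claw":0.2,"dx":1,"dy":0.05,"dz":0.08,"yaw":0}, {"claw":0.2,"dx":1,"dy":0.05,"dz":0.07,"yaw":0}, 
end [380.1 -58.3 201.7] 85.0
```

Call:
drive_tool --moves '[{"claw":0.2,"dx":1,"dy":-0.35,"dz":0.08,"yaw":-1},{"claw":0.2,"dx":1,"dy":-0.19,"dz":0.08,"yaw":-1},{"claw":0.2,"dx":1,"dy":-0.04,"dz":0.08,"yaw":-0.6},{"claw":0.2,"dx":1,"dy":0.05,"dz":0.08,"yaw":0},{"claw":0.2,"dx":1,"dy":0.05,"dz":0.08,"yaw":0}]'

```text
time_s: 3.32
ee_pos: [380.0, -52.9, 201.7]
ee_rot: [179.8, -0.1, 85.0]
force: [0.3, -0.3, 0.5]
gripper_width: 36.6
```

Call:
drive_tool --moves '[{"claw":0.2,"dx":1,"dy":0.05,"dz":0.08,"yaw":0},{"claw":0.2,"dx":1,"dy":0.05,"dz":0.08,"yaw":0},{"claw":0.2,"dx":1,"dy":0.05,"dz":0.08,"yaw":0},{"claw":0.2,"dx":1,"dy":0.05,"dz":0.08,"yaw":0},{"claw":0.2,"dx":1,"dy":0.05,"dz":0.08,"yaw":0}]'

```text
time_s: 3.95
ee_pos: [393.3, 51.5, 194.0]
ee_rot: [179.7, -0.1, 84.1]
force: [-0.1, 0.9, 0.4]
gripper_width: 36.5
```

```bash
python3 plan.py 410 226 180 85 0.2
python3 - <<'E'
from h import *
f=grab_frame("wrist");cv2.imwrite("pics/w1.png",f["color"])
E
```

```text
t 3.95 p [393.3  51.5 194. ] rot [ 1.797e+02 -1.000e-01  8.410e+01] F [-0.1  0.9  0.4] w 36.5 q6 11.6
{"claw":0.2,"dx":1,"dy":-0.01,"dz":0.08,"yaw":-0.11}, {"claw":0.2,"dx":1,"dy":0.01,"dz":0.08,"yaw":0}, {"claw":0.2,"dx":1,"dy":0.01,"dz":0.08,"yaw":0}, {"claw":0.2,"dx":1,"dy":0.01,"dz":0.08,"yaw":0}, {"claw":0.2,"dx":1,"dy":0.01,"dz":0.08,"yaw":0}, 
end [402.9 151.  186. ] 85.0
```

View pics/w1.png

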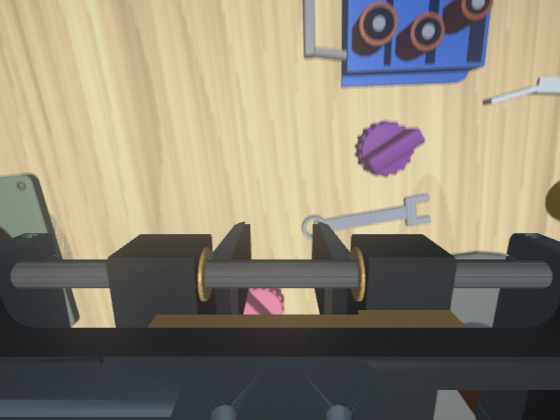

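The wrist view shows the tray's near side at the top (handle bar at x≈310, y≈0–55). I'll move on and measure there.

Call:
drive_tool --moves '[{"claw":0.2,"dx":1,"dy":0,"dz":0.08,"yaw":-0.1},{"claw":0.2,"dx":1,"dy":0,"dz":0.08,"yaw":0},{"claw":0.2,"dx":1,"dy":0,"dz":0.08,"yaw":0}]'

```text
time_s: 4.38
ee_pos: [398.6, 114.4, 189.3]
ee_rot: [179.7, -0.2, 84.6]
force: [0.3, 0.2, -0.9]
gripper_width: 36.3
```

Call:
drive_tool --moves '[{"claw":0.2,"dx":0,"dy":0,"dz":0,"yaw":0}]'

```text
time_s: 4.5
ee_pos: [398.3, 114.9, 189.2]
ee_rot: [179.7, -0.2, 84.6]
force: [0.5, -0.5, -0.2]
gripper_width: 36.1
```

```bash
python3 plan.py 410 226 180 85 0.2 1
python3 - <<'E'
from h import *
f=grab_frame("wrist");cv2.imwrite("pics/w2.png",f["color"])
import pickle;pickle.dump(f,open("w2.pkl","wb"))
E
```

```text
t 4.50 p [398.3 114.9 189.2] rot [179.7  -0.2  84.6] F [ 0.5 -0.5 -0.2] w 36.1 q6 19.8
{"claw":0.2,"dx":1,"dy":0.01,"dz":0.08,"yaw":-0.05}, 
end [400.4 134.8 187.6] 85.0
```

View pics/w2.png

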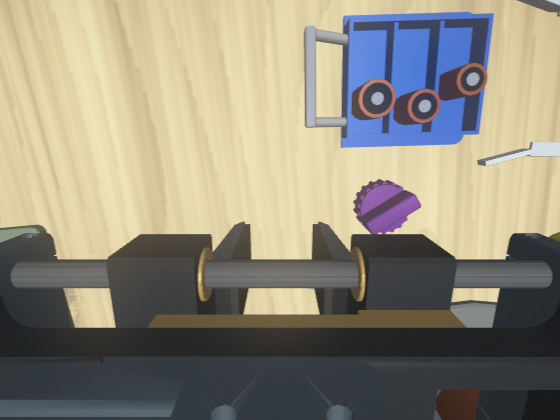

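The handle bar runs (311,27) to (312,127), and the tray rim is from (345,15) to (492,14).

```bash
python3 - <<'E'
from h import *
import pickle
np.set_printoptions(precision=1,suppress=True)
f=pickle.load(open("w2.pkl","rb"))
h=toz(f,[(310.5,27),(312.5,126.5)],53);print(h,h.mean(0),np.degrees(np.arctan2(*(h[0]-h[1])[[1,0]]))-90)
print("rim",toz(f,[(345,15),(492,14),(345,137),(477,133)],32))
print("flange",toz(f,[(343,147),(455,144)],5))
cv2.imwrite("pics/w2c.png",cv2.resize(f["color"][0:160,280:500],None,fx=3.6,fy=3.6))
E
```

```text
[[440.5 274.3  53. ]
 [436.3 186.2  53. ]] [438.4 230.3  53. ] -2.7507385058682985
rim [[477.2 288.   32. ]
 [619.9 275.7  32. ]
 [472.3 172.5  32. ]
 [612.2 163.5  32. ]]
flange [[475.1 160.7   5. ]
 [604.6 151.9   5. ]]
```

View pics/w2c.png

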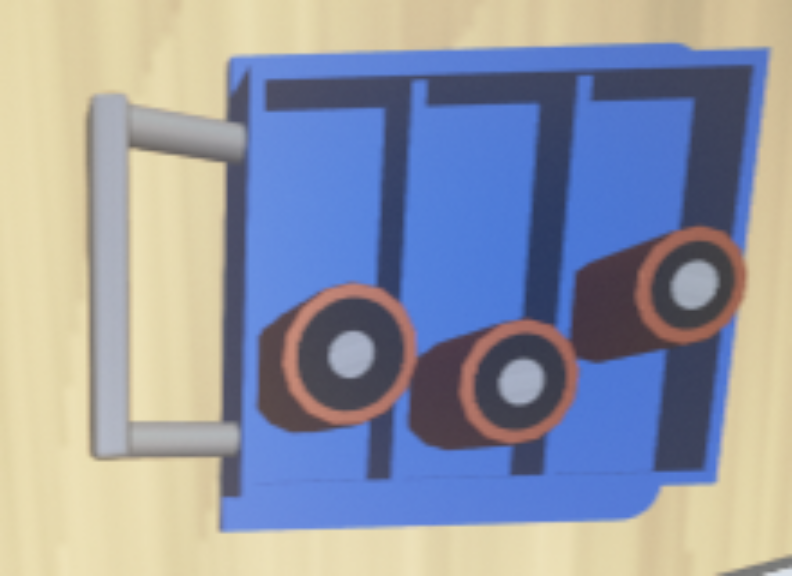

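```bash
python3 - <<'E'
from h import *
import pickle
np.set_printoptions(precision=1,suppress=True)
f=pickle.load(open("w2.pkl","rb"))
P=lambda l:np.array(l)/3.6+[280,0]
h=toz(f,P([(109,95),(112,457)]),53);print(h,h.mean(0),np.degrees(np.arctan2(*(h[0]-h[1])[[1,0]]))-90)
r=toz(f,P([(250,66),(770,48),(240,484),(716,482)]),32);print("rim",r,r.mean(0))
d=r[1]-r[3];print(np.degrees(np.arctan2(d[1],d[0]))-90); d=r[0]-r[2];print(np.degrees(np.arctan2(d[1],d[0]))-90)
e=toz(f,P([(222,531),(620,519)]),5);d=e[1]-e[0];print("fl",e,np.degrees(np.arctan2(d[1],d[0])))
t=f=grab_frame("top")
E
```

```text
[[440.4 274.9  53. ]
 [434.9 185.9  53. ]] [437.6 230.4  53. ] -3.5144002144087096
rim [[481.4 284.7  32. ]
 [621.7 276.1  32. ]
 [474.1 175.   32. ]
 [614.3 162.4  32. ]] [547.9 224.6  32. ]
-3.727565644512339
-3.802158004869412
fl [[473.5 160.3   5. ]
 [601.4 152.    5. ]] -3.6885880496620347
```

```bash
python3 plan.py 437.5 229.5 90 86.3 0.2 8 
```

```text
t 4.60 p [398.2 114.  189.3] rot [179.7  -0.2  84.5] F [-0.6  1.3  0.1] w 36.2 q6 19.8
{"claw":0.2,"dx":1,"dy":0.24,"dz":0.84,"yaw":-0.21}, {"claw":0.2,"dx":1,"dy":0.27,"dz":0.84,"yaw":0}, {"claw":0.2,"dx":1,"dy":0.27,"dz":0.84,"yaw":0}, {"claw":0.2,"dx":1,"dy":0.27,"dz":0.85,"yaw":0}, {"claw":0.2,"dx":1,"dy":0.27,"dz":0.84,"yaw":0}, {"claw":0.2,"dx":0.9,"dy":0.24,"dz":0.76,"yaw":0}, {"claw":0.2,"dx":-0,"dy":-0,"dz":-0,"yaw":0}, {"claw":0.2,"dx":-0,"dy":-0,"dz":-0,"yaw":0}, 
end [437.5 229.6  89.9] 86.3
```

Call:
drive_tool --moves '[{"claw":0.2,"dx":1,"dy":0.25,"dz":0.6,"yaw":-0.2},{"claw":0.2,"dx":1,"dy":0.27,"dz":0.8,"yaw":0},{"claw":0.2,"dx":1,"dy":0.27,"dz":0.8,"yaw":0},{"claw":0.2,"dx":1,"dy":0.27,"dz":0.8,"yaw":0},{"claw":0.2,"dx":1,"dy":0.27,"dz":0.8,"yaw":0}]'

```text
time_s: 5.22
ee_pos: [434.7, 209.4, 113.9]
ee_rot: [179.4, -0.1, 85.7]
force: [-0.4, 0.3, 0.9]
gripper_width: 36.9
```

```bash
python3 plan.py 437.5 229.5 80 86.3 0.2 3
python3 - <<'E'
from h import *
f=grab_frame("wrist");cv2.imwrite("pics/w3.png",f["color"])
import pickle;pickle.dump(f,open("w3.pkl","wb"))
E
```

```text
t 5.22 p [434.7 209.4 113.9] rot [ 1.794e+02 -1.000e-01  8.570e+01] F [-0.4  0.3  0.9] w 36.9 q6 28.9
{"claw":0.2,"dx":0.6,"dy":0.04,"dz":1,"yaw":-0.07}, {"claw":0.2,"dx":0.41,"dy":0.03,"dz":0.69,"yaw":-0}, {"claw":0.2,"dx":0,"dy":-0,"dz":0,"yaw":-0}, 
end [437.5 229.4  80.1] 86.3
```

View pics/w3.png

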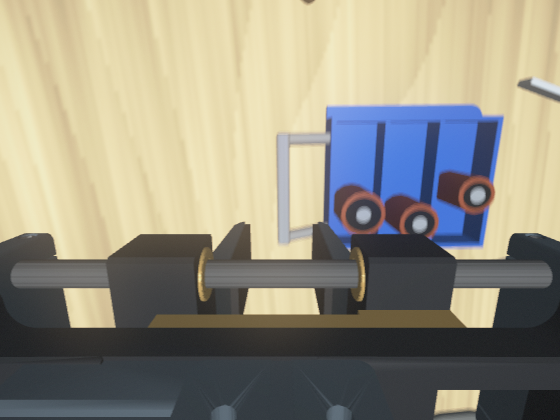

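The handle bar is at columns 277–291 and the finger gap is centred near 281, so they line up. I'll descend.

Call:
drive_tool --moves '[{"claw":0.2,"dx":0.6,"dy":0.05,"dz":0.8,"yaw":-0.07},{"claw":0.2,"dx":0.4,"dy":0.05,"dz":0.8,"yaw":0},{"claw":0.2,"dx":0,"dy":0,"dz":0.7,"yaw":0}]'

```text
time_s: 5.65
ee_pos: [439.8, 229.5, 65.6]
ee_rot: [179.4, -0.1, 86.2]
force: [0.3, 0.5, 0.0]
gripper_width: 36.1
```

```bash
python3 - <<'E'
from h import *
import pickle
np.set_printoptions(precision=1,suppress=True)
f=pickle.load(open("w3.pkl","rb"))
h=toz(f,[(284,134),(285,243)],53);print(h,h.mean(0),np.degrees(np.arctan2(*(h[0]-h[1])[[1,0]]))-90)
E
python3 plan.py 437.5 229.5 27 86.3 0.2 3
```

```text
[[442.  276.2  53. ]
 [436.6 189.7  53. ]] [439.3 233.   53. ] -3.587899035604167
t 5.65 p [439.8 229.5  65.6] rot [ 1.794e+02 -1.000e-01  8.620e+01] F [0.3 0.5 0. ] w 36.1 q6 30.4
{"claw":0.2,"dx":-0,"dy":-0.06,"dz":1,"yaw":-0.02}, {"claw":0.2,"dx":-0.01,"dy":-0.06,"dz":0.93,"yaw":0}, {"claw":0.2,"dx":0,"dy":0,"dz":0,"yaw":0}, 
end [437.4 229.4  27. ] 86.3
```

Call:
drive_tool --moves '[{"claw":0.2,"dx":0,"dy":-0.03,"dz":1,"yaw":0},{"claw":0.2,"dx":0,"dy":-0.03,"dz":0.85,"yaw":0},{"claw":1,"dx":0,"dy":0,"dz":0,"yaw":0},{"claw":1,"dx":0,"dy":0,"dz":0,"yaw":0},{"claw":1,"dx":0,"dy":0,"dz":0,"yaw":0}]' --grip_force 20

```text
time_s: 6.28
ee_pos: [438.4, 226.8, 27.2]
ee_rot: [179.5, -0.0, 86.0]
force: [1.0, 1.0, -3.3]
gripper_width: 9.8
```

```bash
python3 plan.py 500 226 27 84.2 1 5 0.6
python3 - <<'E'
from h import *
f=grab_frame("wrist");cv2.imwrite("pics/w4.png",f["color"])
import pickle;pickle.dump(f,open("w4.pkl","wb"))
f=grab_frame("top");cv2.imwrite("pics/t4.png",cv2.resize(f["color"][100:270,160:270],None,fx=4,fy=4)[:680])
E
```

```text
t 6.28 p [438.4 226.8  27.2] rot [179.5  -0.   86. ] F [ 1.   1.  -3.3] w 9.8 q6 30.4
{"claw":1,"dx":0.03,"dy":0.6,"dz":0,"yaw":0.21}, {"claw":1,"dx":0.05,"dy":0.6,"dz":0,"yaw":0}, {"claw":1,"dx":0.06,"dy":0.6,"dz":0,"yaw":0}, {"claw":1,"dx":0.05,"dy":0.6,"dz":0,"yaw":0}, {"claw":1,"dx":0.06,"dy":0.6,"dz":0.01,"yaw":0}, 
end [498.6 226.1  27. ] 84.2
```

View pics/w4.png

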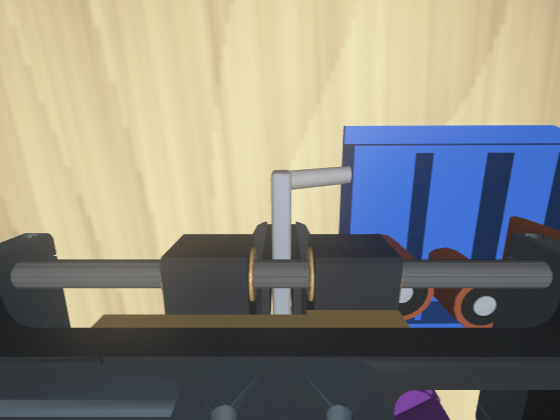

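View pics/t4.png

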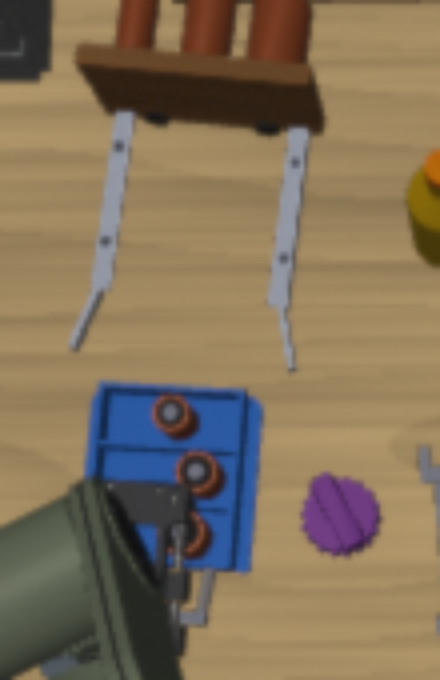

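```bash
python3 - <<'E'
from h import *
import pickle
np.set_printoptions(precision=1,suppress=True)
f=pickle.load(open("w4.pkl","rb"))
h=toz(f,[(281.5,172)],53);print(h)
f=grab_frame("top");o=[160,100]
P=lambda l:np.array(l)/4.+o
print("rim top",toz(f,P([(98,382),(249,390)]),32))
print("plate right edge",toz(f,P([(263,405),(250,573)]),5))
print("plate left",toz(f,P([(94,405),(88,460)]),5))
print("rails outer/inner near end", toz(f,P([(92,288),(110,292),(268,305),(289,305)]),16))
E
```

```text
[[441.3 276.1  53. ]]
rim top [[620.6 273.7  32. ]
 [612.8 156.2  32. ]]
plate right edge [[606.  148.8   5. ]
 [472.7 157.6   5. ]]
plate left [[607.6 282.9   5. ]
 [563.5 286.4   5. ]]
rails outer/inner near end [[700.4 284.4  16. ]
 [696.9 270.   16. ]
 [684.7 144.1  16. ]
 [684.5 127.4  16. ]]
```

```bash
python3 plan.py 510 225 27 84.2 1 5 0.72
```

```text
t 6.42 p [438.5 226.8  27.2] rot [179.5  -0.   86. ] F [ 0.4 -1.1  1.7] w 9.5 q6 30.4
{"claw":1,"dx":0.03,"dy":0.72,"dz":0,"yaw":0.21}, {"claw":1,"dx":0.05,"dy":0.72,"dz":0,"yaw":0}, {"claw":1,"dx":0.06,"dy":0.72,"dz":0,"yaw":0}, {"claw":1,"dx":0.05,"dy":0.72,"dz":0,"yaw":0}, {"claw":1,"dx":0.05,"dy":0.69,"dz":0.01,"yaw":0}, 
end [510.  224.9  27. ] 84.2
```

Call:
drive_tool --moves '[{"claw":1,"dx":0.03,"dy":0.25,"dz":0,"yaw":0.1},{"claw":1,"dx":0.05,"dy":0.45,"dz":0,"yaw":0.1},{"claw":1,"dx":0.05,"dy":0.55,"dz":0,"yaw":0},{"claw":1,"dx":0.05,"dy":0.55,"dz":0,"yaw":0},{"claw":1,"dx":0.05,"dy":0.5,"dz":0,"yaw":0}]'

```text
time_s: 7.05
ee_pos: [485.9, 226.8, 27.2]
ee_rot: [179.7, 0.0, 84.2]
force: [-2.3, -0.5, 1.5]
gripper_width: 9.8
```

```bash
python3 plan.py 540 222 27 84.2 1 5 0.6
```

```text
t 7.05 p [485.9 226.8  27.2] rot [179.7   0.   84.2] F [-2.3 -0.5  1.5] w 9.8 q6 29.9
{"claw":1,"dx":0.01,"dy":0.6,"dz":0,"yaw":-0}, {"claw":1,"dx":0.01,"dy":0.6,"dz":0,"yaw":-0}, {"claw":1,"dx":0.01,"dy":0.6,"dz":0,"yaw":-0}, {"claw":1,"dx":0,"dy":0.6,"dz":0.01,"yaw":-0}, {"claw":1,"dx":0.01,"dy":0.32,"dz":-0,"yaw":-0}, 
end [540.1 222.1  27. ] 84.2
```

Next to x≈530, then check alignment from the cameras just before the mouth.

Call:
drive_tool --moves '[{"claw":1,"dx":0,"dy":0.5,"dz":0,"yaw":0},{"claw":1,"dx":0,"dy":0.5,"dz":0,"yaw":0},{"claw":1,"dx":0,"dy":0.5,"dz":0,"yaw":0},{"claw":1,"dx":0,"dy":0.3,"dz":0,"yaw":0},{"claw":1,"dx":0,"dy":0,"dz":0,"yaw":0}]'

```text
time_s: 7.68
ee_pos: [525.9, 222.8, 27.2]
ee_rot: [179.6, -0.0, 84.1]
force: [0.3, 0.1, -0.7]
gripper_width: 9.7
```

```bash
python3 plan.py 560 220 27 84.2 1 1 0.6
python3 - <<'E'
from h import *
f=grab_frame("wrist");cv2.imwrite("pics/w5.png",f["color"])
f=grab_frame("top");cv2.imwrite("pics/t5.png",cv2.resize(f["color"][100:250,160:270],None,fx=5,fy=5,interpolation=cv2.INTER_CUBIC)[:600])
E
```

```text
t 7.67 p [525.9 222.8  27.2] rot [179.6  -0.   84.1] F [ 0.3  0.1 -0.7] w 9.7 q6 28.0
{"claw":1,"dx":0.01,"dy":0.6,"dz":0,"yaw":-0.01}, 
end [537.9 221.8  27.2] 84.2
```

View pics/w5.png

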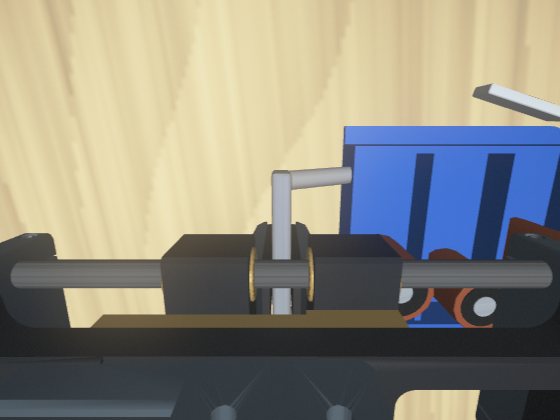

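View pics/t5.png

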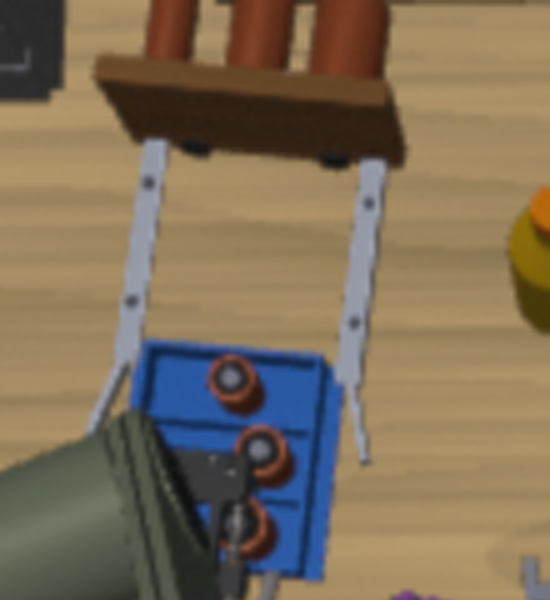

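```bash
python3 - <<'E'
from h import *
np.set_printoptions(precision=1,suppress=True)
f=grab_frame("top");o=[160,100]
P=lambda l:np.array(l)/5.+o
r=toz(f,P([(147,341),(325,356)]),32);m=r.mean(0)[:2];print(r,m)
e=toz(f,P([(343,390),(322,580)]),5);d=e[1]-e[0];print(e,np.degrees(np.arctan2(-d[1],-d[0])))
w=toz(f,P([(127,358),(155,140),(349,380),(374,160)]),16);print(w)
n=(w[0]+w[2])/2;fa=(w[1]+w[3])/2;u=(fa-n)[:2];u/=np.linalg.norm(u);print(n,fa,np.degrees(np.arctan2(u[1],u[0])),"lat off of tray front",u[0]*(m-n[:2])[1]-u[1]*(m-n[:2])[0])
E
```

```text
[[708.1 260.6  32. ]
 [697.  148.5  32. ]] [702.6 204.6]
[[681.7 140.4   5. ]
 [558.7 152.6   5. ]] -5.653459389466174
[[701.6 276.8  16. ]
 [847.2 262.4  16. ]
 [685.4 135.2  16. ]
 [831.9 120.2  16. ]]
[693.5 206.   16. ] [839.5 191.3  16. ] -5.738993578230364 lat off of tray front -0.5365983199262888
```

The offset is about 0.5 mm with the yaw matched, so I keep pushing.

Call:
drive_tool --moves '[{"claw":1,"dx":0,"dy":0.3,"dz":0,"yaw":0},{"claw":1,"dx":0,"dy":0.5,"dz":0,"yaw":0},{"claw":1,"dx":0,"dy":0.5,"dz":0,"yaw":0},{"claw":1,"dx":0,"dy":0.5,"dz":0,"yaw":0},{"claw":1,"dx":0,"dy":0.5,"dz":0,"yaw":0}]'

```text
time_s: 8.45
ee_pos: [572.3, 217.9, 27.2]
ee_rot: [179.7, 0.1, 84.2]
force: [-1.5, -0.1, -1.0]
gripper_width: 9.7
```

Call:
drive_tool --moves '[{"claw":1,"dx":0,"dy":0.5,"dz":0,"yaw":0},{"claw":1,"dx":0,"dy":0.5,"dz":0,"yaw":0},{"claw":1,"dx":0,"dy":0.5,"dz":0,"yaw":0},{"claw":1,"dx":0,"dy":0.5,"dz":0,"yaw":0}]'

```text
time_s: 8.95
ee_pos: [615.1, 213.4, 27.2]
ee_rot: [179.7, 0.1, 84.2]
force: [-1.5, 0.9, -2.4]
gripper_width: 10.1
```

```bash
python3 plan.py 658 210 27 84.2 1 3 0.5
```

```text
t 8.95 p [615.1 213.4  27.2] rot [1.797e+02 1.000e-01 8.420e+01] F [-1.5  0.9 -2.4] w 10.1 q6 24.1
{"claw":1,"dx":0.01,"dy":0.5,"dz":0,"yaw":-0}, {"claw":1,"dx":0.01,"dy":0.5,"dz":0,"yaw":-0}, {"claw":1,"dx":0.01,"dy":0.5,"dz":0,"yaw":-0}, 
end [645.  210.9  27.2] 84.2
```

Call:
drive_tool --moves '[{"claw":1,"dx":0,"dy":0.5,"dz":0,"yaw":0},{"claw":1,"dx":0,"dy":0.5,"dz":0,"yaw":0},{"claw":1,"dx":0,"dy":0.4,"dz":0,"yaw":0},{"claw":1,"dx":0,"dy":0.3,"dz":0,"yaw":0}]'

```text
time_s: 9.45
ee_pos: [651.5, 209.7, 27.2]
ee_rot: [179.8, 0.1, 84.2]
force: [-1.9, 0.1, -1.0]
gripper_width: 9.7
```

Call:
drive_tool --moves '[{"claw":1,"dx":0,"dy":0.25,"dz":0,"yaw":0},{"claw":1,"dx":0,"dy":0.2,"dz":0,"yaw":0}]'

```text
time_s: 9.7
ee_pos: [656.3, 209.3, 27.1]
ee_rot: [-179.6, 0.1, 84.1]
force: [-15.9, 3.8, 7.4]
gripper_width: 9.8
```

Call:
drive_tool --moves '[{"claw":1,"dx":0,"dy":0.2,"dz":0,"yaw":0},{"claw":1,"dx":0,"dy":0.2,"dz":0,"yaw":0}]'

```text
time_s: 9.95
ee_pos: [656.1, 209.7, 27.1]
ee_rot: [-178.6, 0.2, 84.1]
force: [-10.9, 2.2, 3.9]
gripper_width: 10.1
```

```bash

python3 - <<'E'
from h import *
f=grab_frame("top");cv2.imwrite("pics/t6.png",cv2.resize(f["color"][90:210,160:270],None,fx=5,fy=5,interpolation=cv2.INTER_CUBIC)[:600])
E
```

```text
(no output)
```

View pics/t6.png

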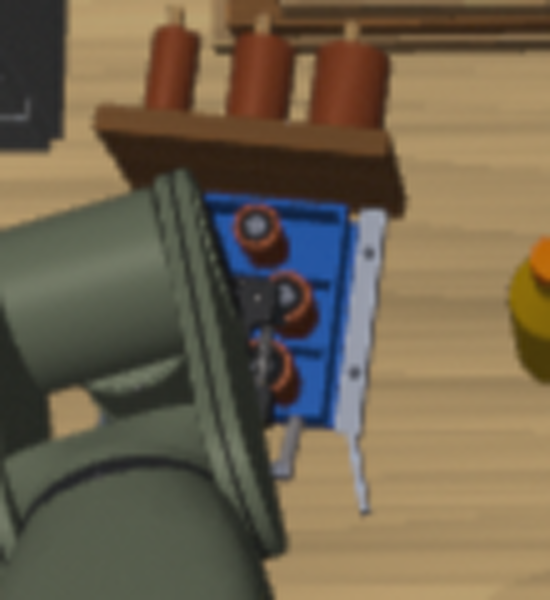

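The tray is home against the stops with all three drums standing. I'll release it and rise.

Call:
drive_tool --moves '[{"claw":0.2,"dx":0,"dy":0,"dz":0,"yaw":0},{"claw":0.2,"dx":0,"dy":0,"dz":0,"yaw":0},{"claw":0.2,"dx":0,"dy":0,"dz":0,"yaw":0}]'

```text
time_s: 10.38
ee_pos: [658.3, 210.1, 28.4]
ee_rot: [-178.8, 0.1, 84.1]
force: [-0.4, -0.4, -0.1]
gripper_width: 35.4
```

Call:
drive_tool --moves '[{"claw":0.2,"dx":0,"dy":0,"dz":-0.6,"yaw":0},{"claw":0.2,"dx":0,"dy":0,"dz":-1,"yaw":0},{"claw":0.2,"dx":0,"dy":0,"dz":-1,"yaw":0},{"claw":0.2,"dx":0,"dy":0,"dz":-1,"yaw":0},{"claw":0.2,"dx":0,"dy":0,"dz":-1,"yaw":0}]'

```text
time_s: 11.0
ee_pos: [661.6, 209.4, 125.3]
ee_rot: [-179.0, 0.1, 84.1]
force: [-0.2, 0.7, 0.2]
gripper_width: 36.4
```

Call:
drive_tool --moves '[{"claw":0,"dx":0,"dy":0,"dz":-1,"yaw":0},{"claw":0,"dx":0,"dy":0,"dz":-1,"yaw":0},{"claw":0,"dx":0,"dy":0,"dz":-1,"yaw":0},{"claw":0,"dx":0,"dy":0,"dz":-1,"yaw":0},{"claw":0,"dx":0,"dy":0,"dz":-1,"yaw":0}]'

```text
time_s: 11.62
ee_pos: [664.8, 208.9, 234.6]
ee_rot: [-179.4, -0.0, 84.0]
force: [0.3, -1.2, 0.0]
gripper_width: 45.9
```

```bash

python3 - <<'E'
from h import *
f=grab_frame("scene");cv2.imwrite("pics/s7.png",cv2.resize(f["color"][220:370,185:355],None,fx=4,fy=4,interpolation=cv2.INTER_CUBIC)[:600])
E
python3 plan.py 600 -195 230 21.3 0 5
```

```text
t 11.68 p [666.2 209.3 238.2] rot [-179.8   -0.2   84. ] F [1.2 0.4 2.5] w 45.7 q6 22.3
{"claw":0,"dx":-1,"dy":-0.06,"dz":0.02,"yaw":1}, {"claw":0,"dx":-1,"dy":0.09,"dz":0.02,"yaw":1}, {"claw":0,"dx":-1,"dy":0.25,"dz":0.02,"yaw":1}, {"claw":0,"dx":-1,"dy":0.41,"dz":0.02,"yaw":1}, {"claw":0,"dx":-1,"dy":0.6,"dz":0.02,"yaw":1}, 
end [649.  105.  236.2] 41.0
```

View pics/s7.png

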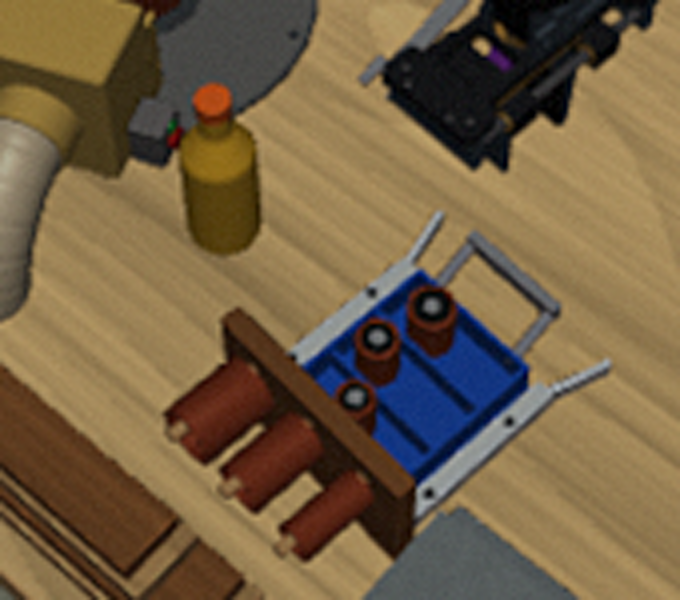

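The tray sits fully between the rails with the drums upright, so I move on to the sander.

Call:
drive_tool --moves '[{"claw":0,"dx":-1,"dy":0,"dz":0,"yaw":1},{"claw":0,"dx":-1,"dy":0.1,"dz":0,"yaw":1},{"claw":0,"dx":-1,"dy":0.25,"dz":0,"yaw":1},{"claw":0,"dx":-1,"dy":0.4,"dz":0,"yaw":1},{"claw":0,"dx":-1,"dy":0.6,"dz":0,"yaw":1}]'

```text
time_s: 12.3
ee_pos: [649.9, 103.6, 240.9]
ee_rot: [-179.9, -0.3, 39.8]
force: [0.1, -0.1, -0.5]
gripper_width: 45.4
```

```bash
python3 plan.py 600 -180 230 21.3 0 5
```

```text
t 12.30 p [649.9 103.6 240.9] rot [-179.9   -0.3   39.8] F [ 0.1 -0.1 -0.5] w 45.4 q6 58.1
{"claw":0,"dx":-1,"dy":0.85,"dz":0.05,"yaw":1}, {"claw":0,"dx":-0.87,"dy":1,"dz":0.05,"yaw":1}, {"claw":0,"dx":-0.64,"dy":1,"dz":0.05,"yaw":0.15}, {"claw":0,"dx":-0.61,"dy":1,"dz":0.04,"yaw":0}, {"claw":0,"dx":-0.61,"dy":1,"dz":0.04,"yaw":0}, 
end [628.5 -17.9 236.3] 21.3
```

Call:
drive_tool --moves '[{"claw":0,"dx":-1,"dy":0.85,"dz":0.05,"yaw":1},{"claw":0,"dx":-0.87,"dy":1,"dz":0.05,"yaw":1},{"claw":0,"dx":-0.64,"dy":1,"dz":0.05,"yaw":0.15},{"claw":0,"dx":-0.6,"dy":1,"dz":0.05,"yaw":0},{"claw":0,"dx":-0.6,"dy":1,"dz":0.05,"yaw":0}]'

```text
time_s: 12.92
ee_pos: [627.3, -22.2, 237.1]
ee_rot: [-180.0, -0.5, 20.6]
force: [-0.4, -0.1, -0.4]
gripper_width: 45.3
```

Call:
drive_tool --moves '[{"claw":0,"dx":-0.6,"dy":1,"dz":0,"yaw":0},{"claw":0,"dx":-0.6,"dy":1,"dz":0,"yaw":0},{"claw":0,"dx":-0.6,"dy":1,"dz":0,"yaw":0}]'

```text
time_s: 13.3
ee_pos: [614.2, -93.8, 237.8]
ee_rot: [180.0, -0.6, 20.6]
force: [-0.1, 0.7, 0.3]
gripper_width: 45.9
```

```bash
python3 plan.py 590 -200 230 21.3 0 5
python3 - <<'E'
from h import *
import pickle
f=grab_frame("wrist");cv2.imwrite("pics/w8.png",f["color"]);pickle.dump(f,open("w8.pkl","wb"))
f=grab_frame("top");cv2.imwrite("pics/t8.png",cv2.resize(f["color"][90:210,160:270],None,fx=5,fy=5,interpolation=cv2.INTER_CUBIC)[:600])
E
```

```text
t 13.30 p [614.2 -93.8 237.8] rot [180.   -0.6  20.6] F [-0.1  0.7  0.3] w 45.9 q6 59.5
{"claw":0,"dx":-0.66,"dy":1,"dz":0.09,"yaw":-0.09}, {"claw":0,"dx":-0.68,"dy":1,"dz":0.08,"yaw":0}, {"claw":0,"dx":-0.68,"dy":1,"dz":0.09,"yaw":0}, {"claw":0,"dx":-0.68,"dy":1,"dz":0.08,"yaw":0}, {"claw":0,"dx":-0.34,"dy":0.52,"dz":0.05,"yaw":0}, 
end [ 590.1 -200.   230. ] 21.3
```

View pics/w8.png

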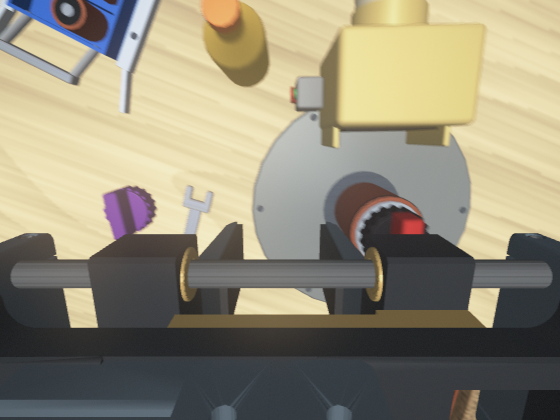

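View pics/t8.png

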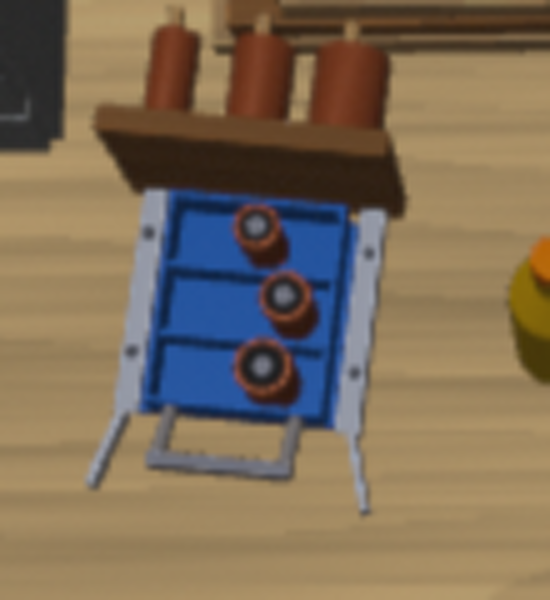

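```bash
python3 - <<'E'
from h import *
np.set_printoptions(precision=1,suppress=True)
f=grab_frame("top");P=lambda l:np.array(l)/5.+[160,90]
u=np.array([np.cos(np.radians(-5.75)),np.sin(np.radians(-5.75))]);m0=np.array([693.3,206.3])
for nm,px,z in(("near rim",[(150,411),(330,428)],32),("far rim",[(173,192),(347,207)],32),("handle",[(149,464),(291,476)],53)):
    r=toz(f,P(px),z);m=r.mean(0)[:2]-m0;print(nm,r[:,:2].tolist(),"holder x",60+m@u,"y",u[0]*m[1]-u[1]*m[0])
E
python3 plan.py 580 -215 225 21.3 0 5
```

```text
near rim [[695.1153526201803, 258.4361860188751], [682.7239834155457, 145.17761832300465]] holder x 56.09186234041301 y -4.909347859844041
far rim [[839.5122839441017, 247.2164140598042], [828.0764395902679, 135.71321545378868]] holder x 201.2737754032761 y -0.6846845065279954
handle [[655.818943961726, 253.48118435689406], [647.1744987871468, 166.02372110864968]] holder x 18.061159260789346 y -0.7531076746674197
t 13.45 p [614.3 -93.6 237.7] rot [180.   -0.6  20.5] F [-0.  -0.3 -0.3] w 45.5 q6 59.6
{"claw":0,"dx":-0.73,"dy":1,"dz":0.13,"yaw":-0.1}, {"claw":0,"dx":-0.76,"dy":1,"dz":0.13,"yaw":0}, {"claw":0,"dx":-0.76,"dy":1,"dz":0.12,"yaw":0}, {"claw":0,"dx":-0.75,"dy":1,"dz":0.13,"yaw":0}, {"claw":0,"dx":-0.76,"dy":1,"dz":0.12,"yaw":0}, 
end [ 580.2 -214.   225.1] 21.3
```

```bash

python3 - <<'E'
from h import *
import pickle
f=grab_frame("scene");pickle.dump(f,open("s8.pkl","wb"))
cv2.imwrite("pics/s8.png",cv2.resize(f["color"][270:350,255:345],None,fx=7,fy=7,interpolation=cv2.INTER_CUBIC)[:600])
f=grab_frame("top");cv2.imwrite("pics/t8b.png",cv2.resize(f["color"][120:200,175:245],None,fx=7.5,fy=7.5,interpolation=cv2.INTER_CUBIC)[:600]);pickle.dump(f,open("t8.pkl","wb"))
E
```

```text
(no output)
```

View pics/s8.png

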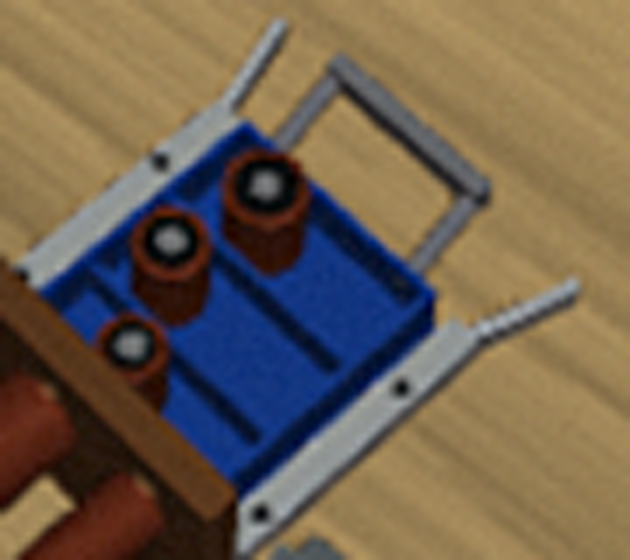

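View pics/t8b.png

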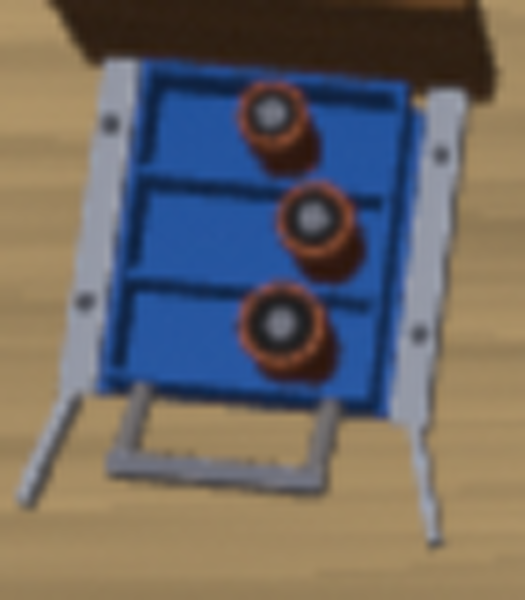

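```bash

python3 - <<'E'
from h import *
import pickle
np.set_printoptions(precision=1,suppress=True)
s=pickle.load(open("s8.pkl","rb"));t=pickle.load(open("t8.pkl","rb"))
S=lambda l:np.array(l)/7.+[255,270]
T=lambda l:np.array(l)/7.5+[175,120]
u=np.array([np.cos(np.radians(-5.75)),np.sin(np.radians(-5.75))])
def along(p): return p[:,:2]@u, p[:,1]*u[0]-p[:,0]*u[1]
for nm,f,g,rail,rim,han,fl in(("scene",s,S,[(230,108),(467,326)],[(250,122),(433,293)],[(338,62),(488,192)],[(282,24),(577,287)]),
                      ("top",t,T,[(408,425),(76,392)],[(388,416),(103,388)],[(322,485),(110,463)],[(436,544),(26,505)])):
    for k,p,z in(("rail60",rail,16),("flare12",fl,16),("rim65",rim,32),("handle25-5",han,53)):
        a,b=along(toz(f,g(p),z));print(nm,k,a,a.mean(),b)
E
```

```text
scene rail60 [663.7 665.6] 664.6351399531582 [208. 350.]
scene flare12 [617.2 619.2] 618.2053849859763 [193.3 369.4]
scene rim65 [669.3 671.7] 670.4742014797067 [225.4 335. ]
scene handle25-5 [630.7 630.6] 630.6502789254278 [238.9 325.5]
top rail60 [666.2 668.1] 667.1279386174417 [204.3 346.2]
top flare12 [616.  617.5] 616.7168315693984 [186.9 361. ]
top rim65 [665.4 666.9] 666.1255728498969 [210.6 330.9]
top handle25-5 [628.9 630.4] 629.6571422182128 [231.  318.7]
```

Both cameras put the tray within about 0–4 mm of home, and the stop force agrees. I'll move to a spot where the wrist camera sees the cap.

```bash
python3 plan.py 545 -235 230 21.3 0 8
```

```text
t 13.55 p [614.5 -92.3 237.6] rot [-180.    -0.6   20.6] F [ 0.2  0.1 -0.1] w 45.2 q6 59.6
{"claw":0,"dx":-1,"dy":0.95,"dz":0.07,"yaw":-0.09}, {"claw":0,"dx":-1,"dy":0.92,"dz":0.06,"yaw":0}, {"claw":0,"dx":-1,"dy":0.92,"dz":0.07,"yaw":0}, {"claw":0,"dx":-1,"dy":0.92,"dz":0.06,"yaw":0}, {"claw":0,"dx":-1,"dy":0.93,"dz":0.07,"yaw":0}, {"claw":0,"dx":-0.82,"dy":0.75,"dz":0.05,"yaw":0}, {"claw":0,"dx":0,"dy":0,"dz":-0,"yaw":0}, {"claw":0,"dx":0,"dy":0,"dz":-0,"yaw":0}, 
end [ 544.9 -235.   230. ] 21.3
```

Call:
drive_tool --moves '[{"claw":0,"dx":-1,"dy":0.95,"dz":0.05,"yaw":-0.1},{"claw":0,"dx":-1,"dy":0.92,"dz":0.05,"yaw":0},{"claw":0,"dx":-1,"dy":0.92,"dz":0.05,"yaw":0},{"claw":0,"dx":-1,"dy":0.92,"dz":0.05,"yaw":0},{"claw":0,"dx":-1,"dy":0.92,"dz":0.05,"yaw":0}]'

```text
time_s: 14.18
ee_pos: [556.8, -210.9, 231.3]
ee_rot: [-179.9, -0.8, 22.1]
force: [0.4, -0.9, 0.1]
gripper_width: 46.2
```

Call:
drive_tool --moves '[{"claw":0,"dx":-0.5,"dy":0.4,"dz":0,"yaw":0},{"claw":0,"dx":0,"dy":0,"dz":0,"yaw":0}]'

```text
time_s: 14.42
ee_pos: [550.5, -221.8, 231.3]
ee_rot: [-179.9, -0.8, 22.0]
force: [0.0, 0.6, 0.4]
gripper_width: 45.6
```

```bash
python3 plan.py 590 -200 230 21.3 0 1
python3 - <<'E'
from h import *
import pickle
f=grab_frame("wrist");cv2.imwrite("pics/w9.png",f["color"]);pickle.dump(f,open("w9.pkl","wb"))
E
```

```text
t 14.43 p [ 550.5 -221.8  231.3] rot [-179.9   -0.8   22. ] F [0.  0.6 0.4] w 45.6 q6 44.4
{"claw":0,"dx":1,"dy":-0.12,"dz":0.03,"yaw":0.09}, 
end [ 568.1 -212.   230.7] 21.3
```

View pics/w9.png

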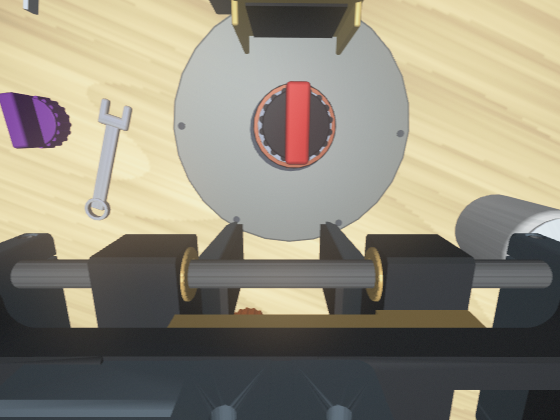

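```bash
python3 - <<'E'
from h import *
import pickle
np.set_printoptions(precision=1,suppress=True)
f=pickle.load(open("w9.pkl","rb"));hsv=cv2.cvtColor(f["color"],cv2.COLOR_BGR2HSV)
r=cv2.inRange(hsv,(0,180,150),(8,255,255))|cv2.inRange(hsv,(172,180,150),(180,255,255)); r[200:]=0
c=max(cv2.findContours(r,0,1)[0],key=cv2.contourArea);mr=cv2.minAreaRect(c);print(mr)
b=toz(f,cv2.boxPoints(mr),172);print(b,b.mean(0))
E=[np.linalg.norm(b[0]-b[1]),np.linalg.norm(b[1]-b[2])];d=(b[1]-b[0]) if E[0]>E[1] else b[2]-b[1];print(E,np.degrees(np.arctan2(d[1],d[0])))
E
python3 plan.py 624 -206 190 21.3 0.1 6
```

```text
t 14.47 p [ 550.8 -221.4  231.3] rot [-179.9   -0.8   22.1] F [0.2 0.6 0.6] w 46.0 q6 44.4
{"claw":0.1,"dx":1,"dy":0.18,"dz":0.56,"yaw":0.09}, {"claw":0.1,"dx":1,"dy":0.17,"dz":0.56,"yaw":-0}, {"claw":0.1,"dx":1,"dy":0.16,"dz":0.56,"yaw":-0}, {"claw":0.1,"dx":0.69,"dy":0.12,"dz":0.38,"yaw":-0}, {"claw":0.1,"dx":-0,"dy":-0,"dz":0,"yaw":-0}, {"claw":0.1,"dx":-0,"dy":-0,"dz":0,"yaw":-0}, 
end [ 624.  -206.   190.1] 21.3Traceback (most recent call last):
  File "<stdin>", line 6, in <module>
ValueError: max() iterable argument is empty
```

```bash
python3 - <<'E'
from h import *
import pickle
np.set_printoptions(precision=1,suppress=True)
f=pickle.load(open("w9.pkl","rb"));hsv=cv2.cvtColor(f["color"],cv2.COLOR_BGR2HSV)
print(hsv[120,297])
h0=int(hsv[120,297][0]);r=cv2.inRange(hsv,(0,150,150),(4,255,255))|cv2.inRange(hsv,(172,150,150),(180,255,255)); r[200:]=0;r[:,:240]=0;r[:,350:]=0
c=max(cv2.findContours(r,0,1)[0],key=cv2.contourArea);mr=cv2.minAreaRect(c);print(mr)
b=toz(f,cv2.boxPoints(mr),172);print(b,b.mean(0))
E=[np.linalg.norm(b[0]-b[1]),np.linalg.norm(b[1]-b[2])];d=(b[1]-b[0]) if E[0]>E[1] else b[2]-b[1];print(E,np.degrees(np.arctan2(d[1],d[0])))
b=toz(f,[(289,82),(309.5,82),(286.5,164),(308.5,164)],172);print(b,b.mean(0))
E
```

```text
[  1 149 223]
((301.89312744140625, 132.5428924560547), (16.470508575439453, 60.27337646484375), 9.090276718139648)
[[ 596.8 -209.5  172. ]
 [ 639.2 -199.5  172. ]
 [ 642.  -211.2  172. ]
 [ 599.6 -221.7  172. ]] [ 619.4 -210.5  172. ]
[np.float64(43.53695779830828), np.float64(12.04632922725218)] 13.257931315046125
[[ 648.8 -188.   172. ]
 [ 654.4 -201.6  172. ]
 [ 594.  -208.6  172. ]
 [ 600.3 -224.1  172. ]] [ 624.4 -205.6  172. ]
```

The bar runs from (299,82) to (298,164), which puts its centre at (624.4, -205.6) with a yaw of 21.5°, matching the top view.

Call:
drive_tool --moves '[{"claw":0.1,"dx":1,"dy":0.18,"dz":0.4,"yaw":0.07},{"claw":0.1,"dx":1,"dy":0.17,"dz":0.4,"yaw":0},{"claw":0.1,"dx":1,"dy":0.17,"dz":0.4,"yaw":0},{"claw":0.1,"dx":0.7,"dy":0.12,"dz":0.4,"yaw":0}]'

```text
time_s: 14.98
ee_pos: [631.6, -201.9, 198.3]
ee_rot: [-179.9, -1.0, 21.6]
force: [0.5, -0.7, -0.4]
gripper_width: 41.1
```

```bash
python3 plan.py 624.4 -205.6 148 21.5 0.1 4
```

```text
t 14.97 p [ 631.6 -201.9  198.3] rot [-179.9   -1.    21.6] F [ 0.5 -0.7 -0.4] w 41.1 q6 49.1
{"claw":0.1,"dx":-0.16,"dy":0.02,"dz":1,"yaw":0.01}, {"claw":0.1,"dx":-0.16,"dy":0.01,"dz":1,"yaw":0}, {"claw":0.1,"dx":-0.08,"dy":0.01,"dz":0.51,"yaw":0}, {"claw":0.1,"dx":-0,"dy":0,"dz":0,"yaw":0}, 
end [ 624.5 -205.6  148.1] 21.5
```

Call:
drive_tool --moves '[{"claw":0.1,"dx":-0.35,"dy":0.02,"dz":0.6,"yaw":0},{"claw":0.1,"dx":-0.1,"dy":0.02,"dz":0.7,"yaw":0},{"claw":0.1,"dx":0,"dy":0,"dz":0.4,"yaw":0}]'

```text
time_s: 15.35
ee_pos: [623.4, -205.3, 160.1]
ee_rot: [-179.8, -0.8, 21.7]
force: [0.2, 0.5, -0.3]
gripper_width: 40.9
```

```bash
python3 plan.py 624.4 -205.6 148 21.5 0.1 3
```

```text
t 15.35 p [ 623.4 -205.3  160.1] rot [-179.8   -0.8   21.7] F [ 0.2  0.5 -0.3] w 40.9 q6 48.5
{"claw":0.1,"dx":0.04,"dy":0.03,"dz":0.61,"yaw":0.02}, {"claw":0.1,"dx":0,"dy":0,"dz":-0,"yaw":-0}, {"claw":0.1,"dx":0,"dy":0,"dz":-0,"yaw":-0}, 
end [ 624.3 -205.6  147.9] 21.5
```

Call:
drive_tool --moves '[{"claw":0.1,"dx":0.04,"dy":0,"dz":0.55,"yaw":0},{"claw":0.1,"dx":0,"dy":0,"dz":0,"yaw":0},{"claw":1,"dx":0,"dy":0,"dz":0,"yaw":0},{"claw":1,"dx":0,"dy":0,"dz":0,"yaw":0},{"claw":1,"dx":0,"dy":0,"dz":0,"yaw":0}]' --grip_force 20

```text
time_s: 15.98
ee_pos: [623.8, -205.6, 149.2]
ee_rot: [-179.8, -0.8, 21.6]
force: [1.2, 0.5, -1.3]
gripper_width: 18.0
```

```bash
python3 plan.py 624.4 -205.6 148 21.5 1 1; python3 -c "
from h import *
print(telemetry.state()['torque'])
f=grab_frame('wrist');cv2.imwrite('pics/w10.png',f['color'])"
```

```text
t 15.97 p [ 623.8 -205.6  149.2] rot [-179.8   -0.8   21.6] F [ 1.2  0.5 -1.3] w 18.0 q6 48.6
{"claw":1,"dx":0.03,"dy":0.01,"dz":0.06,"yaw":0.01}, 
end [ 624.4 -205.6  148. ] 21.5
[-0.05843218  0.02971513 -0.00143622]
```

View pics/w10.png

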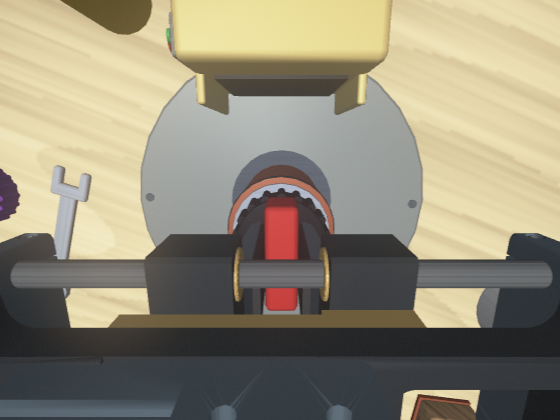

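The bar is gripped at an 18.0 mm opening. I'll feel anticlockwise first, a few degrees.

Call:
drive_tool --moves '[{"claw":1,"dx":0,"dy":0,"dz":0,"yaw":-0.3},{"claw":1,"dx":0,"dy":0,"dz":0,"yaw":-0.3},{"claw":1,"dx":0,"dy":0,"dz":0,"yaw":-0.3}]'

```text
time_s: 16.4
ee_pos: [623.6, -205.4, 149.2]
ee_rot: [-179.9, -0.9, 29.3]
force: [-0.0, -0.1, -1.3]
gripper_width: 19.2
```

```bash
python3 plan.py 624.4 -205.6 148 21.5 1 1; python3 -c "
from h import *
print(telemetry.state()['torque'])
f=grab_frame('wrist');cv2.imwrite('pics/w11.png',f['color'])"
```

```text
t 16.40 p [ 623.6 -205.4  149.2] rot [-179.9   -0.9   29.3] F [-0.  -0.1 -1.3] w 19.2 q6 40.8
{"claw":1,"dx":0.03,"dy":0.03,"dz":0.06,"yaw":0.91}, 
end [ 624.5 -205.6  148. ] 21.5
[-0.03671859 -0.11994731 -0.88668639]
```

View pics/w11.png

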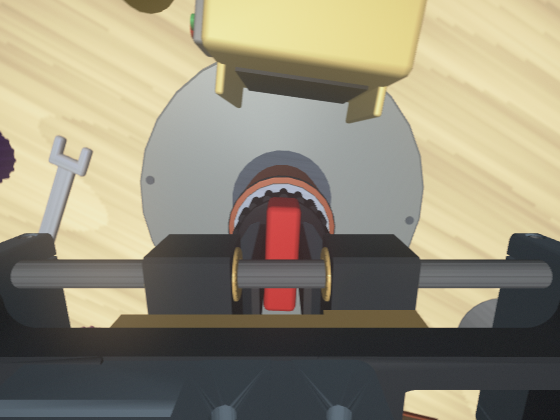

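Anticlockwise gives −0.89 N·m of torque, the fingers spread to 19.2 mm and the bar skews between them, so that is the tightening way. I'll try clockwise.

Call:
drive_tool --moves '[{"claw":1,"dx":0,"dy":0,"dz":0,"yaw":0.5},{"claw":1,"dx":0,"dy":0,"dz":0,"yaw":0.5},{"claw":1,"dx":0,"dy":0,"dz":0,"yaw":0.5},{"claw":1,"dx":0,"dy":0,"dz":0,"yaw":0.5}]'

```text
time_s: 16.95
ee_pos: [623.8, -205.4, 149.2]
ee_rot: [-179.6, -0.8, 11.5]
force: [0.4, -0.2, -0.3]
gripper_width: 17.8
```

```bash
python3 plan.py 624.4 -205.6 149 21.5 1 1; python3 -c "
from h import *
print(telemetry.state()['torque'])"
```

```text
t 16.95 p [ 623.8 -205.4  149.2] rot [-179.6   -0.8   11.5] F [ 0.4 -0.2 -0.3] w 17.8 q6 58.6
{"claw":1,"dx":0.03,"dy":0.02,"dz":0.01,"yaw":-1}, 
end [ 624.4 -205.6  149. ] 20.1
[ 0.06593997 -0.01482955 -0.03952682]
```

Clockwise it follows freely with no torque and a 17.8 mm width, so I'll turn on to about −52°.

Call:
drive_tool --moves '[{"claw":1,"dx":0,"dy":0,"dz":0,"yaw":0.8},{"claw":1,"dx":0,"dy":0,"dz":0,"yaw":0.8},{"claw":1,"dx":0,"dy":0,"dz":0,"yaw":0.8},{"claw":1,"dx":0,"dy":0,"dz":0,"yaw":0.8},{"claw":1,"dx":0,"dy":0,"dz":0,"yaw":0.8}]'

```text
time_s: 17.58
ee_pos: [623.8, -204.9, 149.4]
ee_rot: [-179.2, -0.4, -24.0]
force: [0.2, 1.7, -0.4]
gripper_width: 18.2
```

Call:
drive_tool --moves '[{"claw":1,"dx":0,"dy":0,"dz":0,"yaw":0.8},{"claw":1,"dx":0,"dy":0,"dz":0,"yaw":0.8},{"claw":1,"dx":0,"dy":0,"dz":0,"yaw":0.8},{"claw":1,"dx":0,"dy":0,"dz":0,"yaw":0.8},{"claw":1,"dx":0,"dy":0,"dz":0,"yaw":0.4}]'

```text
time_s: 18.2
ee_pos: [624.2, -204.2, 149.6]
ee_rot: [-179.1, 0.0, -56.0]
force: [0.3, 0.4, -1.5]
gripper_width: 17.9
```

```bash
python3 plan.py 624.4 -205.6 149 -58 1 1; python3 -c "
from h import *
print(telemetry.state()['torque'])
f=grab_frame('wrist');cv2.imwrite('pics/w12.png',f['color'])"
```

```text
t 18.20 p [ 624.2 -204.2  149.6] rot [-179.1    0.   -56. ] F [ 0.3  0.4 -1.5] w 17.9 q6 126.2
{"claw":1,"dx":0.06,"dy":0.03,"dz":0.03,"yaw":0.23}, 
end [ 624.3 -205.6  149. ] -58.0
[ 0.08027266  0.03374523 -0.00575244]
```

View pics/w12.png

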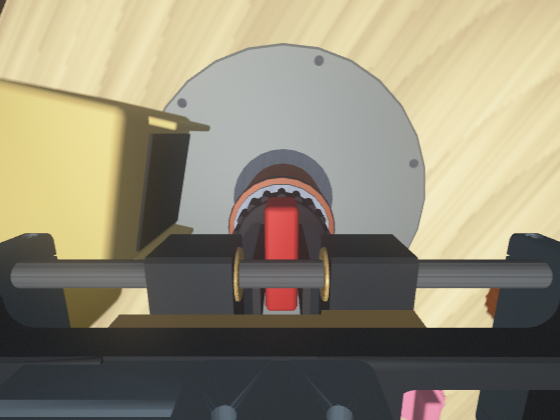

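The cap followed for 77° and the bar is square in the fingers. I'll lift gently.

Call:
drive_tool --moves '[{"claw":1,"dx":0,"dy":0,"dz":-0.2,"yaw":0},{"claw":1,"dx":0,"dy":0,"dz":-0.3,"yaw":0},{"claw":1,"dx":0,"dy":0,"dz":-0.3,"yaw":0}]' --grip_force 25

```text
time_s: 18.62
ee_pos: [623.7, -204.3, 166.2]
ee_rot: [-179.1, 0.1, -56.0]
force: [0.2, 0.2, -0.3]
gripper_width: 18.0
```

Call:
drive_tool --moves '[{"claw":1,"dx":0,"dy":0,"dz":-0.5,"yaw":0},{"claw":1,"dx":0,"dy":0,"dz":-0.6,"yaw":0},{"claw":1,"dx":0,"dy":0,"dz":-0.6,"yaw":0},{"claw":1,"dx":0,"dy":0,"dz":-0.6,"yaw":0},{"claw":1,"dx":0,"dy":0,"dz":-0.6,"yaw":0}]'

```text
time_s: 19.25
ee_pos: [623.1, -205.0, 229.1]
ee_rot: [-179.1, -0.0, -55.9]
force: [-0.3, -0.7, -1.0]
gripper_width: 17.9
```

Call:
drive_tool --moves '[{"claw":1,"dx":0,"dy":0,"dz":-0.5,"yaw":0},{"claw":1,"dx":0,"dy":0,"dz":-0.3,"yaw":0},{"claw":1,"dx":0,"dy":0,"dz":0,"yaw":0},{"claw":1,"dx":0,"dy":0,"dz":0,"yaw":0}]'

```text
time_s: 19.75
ee_pos: [623.0, -205.2, 247.1]
ee_rot: [-179.0, -0.1, -55.9]
force: [1.1, 0.2, -0.8]
gripper_width: 18.0
```

```bash
python3 -c "
from h import *
for n in ('scene','top','wrist'):
  f=grab_frame(n);cv2.imwrite('pics/e_%s.png'%n,f['color'])
s=telemetry.state();print(s['time_s'],s['ee_pos'],s['qvel'].round(2),s['gripper_width'])
a=cv2.imread('pics/e_scene.png');cv2.imwrite('pics/e_sc.png',cv2.resize(a[130:350,140:400],None,fx=2.7,fy=2.7))"
```

```text
19.9 [ 623.06769982 -205.18767855  247.02678115] [-0.05 -0.01 -0.11  0.01 -0.02  0.  ] 17.69348575895527
```

View pics/e_sc.png

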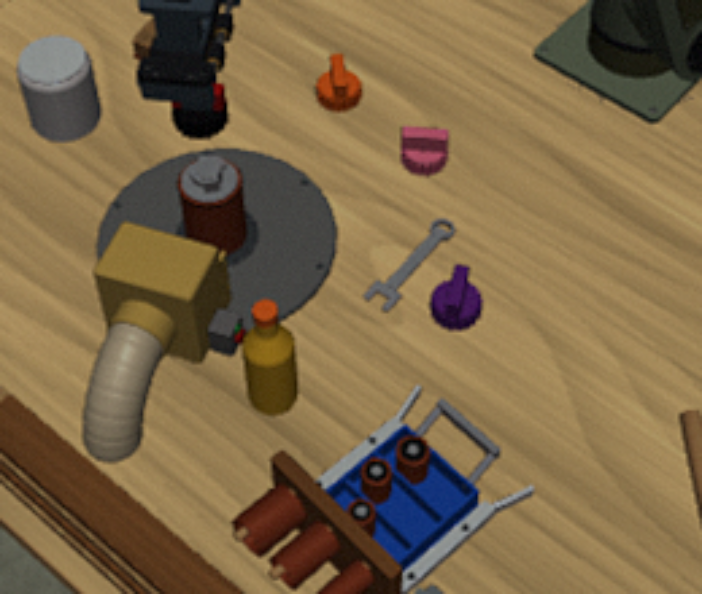

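View pics/e_top.png

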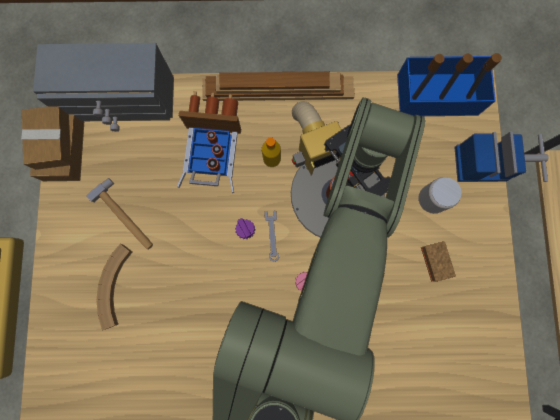

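View pics/e_wrist.png

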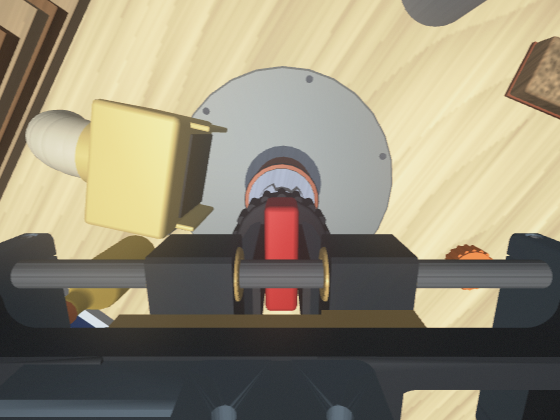

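The scene view shows the cap held clear above the bare spindle at crop (205,170). The tray is home with its three drums standing, and the bystanders haven't moved. I'm handing in.

```bash
python3 -c "
from workcell import job
print(job.job_done())"
```

```text
the job is handed in; nothing more can be done
None
```

The tray is in its holder and the cap is off. I handed the job in at about 20 s with the cap held still above the spindle; the hand-in gives no verdict.

- **Tray:** I gripped it by the handle, lined it up with the rails and slid it in until the stops pushed back with 11–16 N. All three drums are still standing in it. The two cameras disagree a little on how far home it is: the scene view puts it right at 135 mm along the holder, the top view at about 130–134 mm. The limit is 128 mm.
- **Cap:** Anticlockwise it jammed at 0.9 N·m and the bar skewed in the fingers, so the thread is left-handed. Clockwise it followed freely for about 77° and then lifted straight off with almost no force.
- **Last checks:** The cap is upright and square in the fingers (17.7–18 mm opening), and the arm is still. Its underside is about 78 mm above the spindle's top end, going by how far the arm rose, and it is roughly centred on the axis. I saw no bystander out of place by eye, though I did not measure them and the arm hid part of the top view.

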